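# Set up the rice cooker for steaming

### The arm

A 6-joint arm with a two-finger parallel gripper is mounted at the origin on a cart in front of the work surface, level with it; the furniture and walls round the work are solid. World frame = base frame: x ahead of the robot, y to its left, z up, the work surface at z = 0. Lengths are in m, angles in degrees, forces in N, time in s.
With the tool pointing down it reaches from about 0.3 to 1 m from the base axis. Payload 5.1 kg.
Tool frame: the origin (TCP) lies at the very end of the fingers, on their centre line; the grasp point (between the pads) lies 19 mm behind it; z points along the fingers, y is the line along which they close (so a half turn about z gives the same grasp; the last joint's range is limited). The gripper opens to 95 mm and grips with 3 to 60 N. Pads are 20 mm wide; open, the fingers measure 119 mm over their backs; the gripper's body (75 mm by 180 mm) begins 59 mm behind the grasp point.
Start: joints at [-78.988, 7.093, 94.555, -0, 78.352, -4.733], TCP at [0.176, -0.626, 0.215] pointing down, gripper open.
Joint ranges: [-149.61, 149.61], [-58.7, 133.49], [1.44, 155.28], [-77.14, 257.14], [18.33, 153.61], [-166.67, 166.67]. Speed limits (degrees/s): [147.25, 147.25, 180, 180, 180, 180].

### API

Orientations are given as a 3x3 rotation matrix whose columns are the frame's x, y, z axes.
In Python, from plant import manip gives the robot as it stands.
- The arm moves only by the tool apply_moves, never from a script. Its arguments are lists of equal length, an entry for each row: "grip": the opening, from 0 (shut) to 1 (fully open); "linear": the shift along the tool's x, y, z in mm, a list of three; "twist": the turn, a rotation vector about the tool's x, y, z in rad, a list of three. A call has 1 to 5 rows; each row is the pose to reach, as a shift and turn from the pose commanded when the call began, along the tool's axes at that moment; what a row does not reach only later rows make up. A row lasts 1/8 s, in which the tool goes at most 62.5 mm and 10.7 degrees, less where a joint would pass 70% of its speed; a pose out of reach is approached as far as the arm can. A call with a gripper value outside its range is refused whole. The fingers move at their own pace and stop on an object; the grip force is fixed at half the most. Time passes only in rows, so rows that repeat a pose let the fingers close. It gives the time, the measured TCP pose, the force, the opening and the grip force at its end, in the units of the state.
- manip.sense(): the state, without advancing time (a new reading comes with each control period).
- manip.snapshot(name): name is "scene" or "top" or "wrist"; returns a dict with "frame" (420x560x3 uint8, blue, green, red), "fx", "fy", "cx", "cy" (pixels), "k1" (the pictures are not rectified: a ray, as slopes to the right and down, at radius r is drawn at 1 + k1 r^2 times it, then the intrinsics apply), "rvec" (rotation vector, rad) and "tvec" (3), from world to camera coordinates, as OpenCV has them. Camera axes: x right, y down, z forward; pixel columns grow to the right and rows downward; lengths in m; the calibration is good to about 2 mm. A picture is of the moment at which its call begins. There is no depth.
- manip.sign_off(): hands the job in; it is judged then, once.
The state is a dict: "time": time; "joint_positions": joint angles; "joint_velocities": joint speeds; "tau": joint torques, N m; "tcp_pos": TCP position; "ee_rot": TCP orientation; "wrist_force": force on the tool from outside, world axes, zero at the start; "moment": the same for the moment, N m; "gripper_width": opening from 0.0 (shut) to 1.0 (fully open); "grasp_force": force on a finger pad.
Only numpy, scipy, OpenCV 4.12 (cv2) and the standard library are available. Lean on these libraries where they do the work, as an engineer would, in place of code of your own. Each camera call takes 0.05 s, during which the arm holds its last target. There are 200 camera calls.

### The job

Set up the rice cooker for steaming: lift its lid by the tab at the front until it leans back by itself on its stop, without flinging it. Then pick up the steamer basket by the grip on its handle, keep it upright, and lower it gently into the pot until its rim lies level on the pot's rim, and let go. Last, bring the lid forward and lower it without letting it drop until it is fully shut over the basket; leave the tea carton, the mug and the tin at the back of the worktop where they stand.

Things in the scene. Friction and masses are not known exactly. Their poses are not given: they have to be found in the camera images.
- cooker: White compact rice cooker, round, 172 mm across, 158 mm high with the lid shut, fixed. Origin: centre of its underside; +x points from its front (grey control panel) to the hinge at its back, y along the hinge line, z up. Grey carrying grips reach 98 mm either side. Inside is a fixed aluminium pot, 136 mm wide, floor 25 mm up; its flat rim lies 118 mm up in a round recess 164 mm wide and 4 mm deep.
- lid (a joint): Hinge of the cooker's lid, rad: 0 shut, 1.78 leaning back on its stop. The lid (0.3 kg, hollow flat dome, 172 mm across, 34 mm high, centre 92 mm from the hinge line, room inside for the seated basket's handle) balances at about 1.33: let go, it falls shut below that and back onto the stop above it. The hinge has hardly any friction.
- lid_tab (a point): Centre of the lid's lifting tab (moves with the lid): flat grey tongue 36 mm wide (along y, the hinge line), 12 mm thick, sticking out 38 mm from the lid's edge, this point 24 mm out. 202 mm from the hinge line and 8 mm above it when shut, then 132 mm above the worktop with free air below. Pinched by its two sides it can turn between the fingers as the lid swings. x: from tab to hinge; z: out of the lid's top.
- lid_hinge (a point): Middle of the hinge line, which runs along the cooker's y axis: 92 mm behind the cooker's axis and 124 mm above the worktop. Does not move with the lid.
- pot_seat (a point): Centre of the pot's rim, at the height of the flat ring (118 mm up, opening 136 mm) on which the underside of the basket's rim comes to rest. Axes as the cooker's.
- basket: Round perforated steel steamer basket, 0.15 to 0.31 kg, standing on the worktop. Origin: centre of its underside, z up. Bowl 106 mm wide below, 122 mm at the top; rim a flat ring 148 mm across, underside 57 mm, top 60 mm above the origin. A rigid wire bail crosses it along its x axis. Seated, its origin lies 57 mm below point pot_seat, with about 4 to 5 mm play sideways; it may be turned any way.
- basket_grip (a point): Centre of the black grip sleeve on the basket's bail: a horizontal rod 14 mm thick and 62 mm long along the basket's x axis, on the basket's axis, 77.5 mm above its underside (17.5 mm above the rim's top, open bowl below).
- tea_box: Bystander: tea carton, 58 x 102 x 111 mm high, origin at the centre of its underside. Leave alone.
- mug_cream: Bystander: cream mug, 63 x 88 x 50 mm high, origin at the centre of its underside. Leave alone.
- tin_beans: Bystander: food tin, 57 mm across and 72 mm high, origin at the centre of its underside. Leave alone.

How it is judged (in metres and radians):
On the way, in this order (a step that is already met when the one before it is completed fails the run):
1. the lid leans back on its stop by itself, nobody holding it (value of joint lid above 1.72 rad and contact force between the fingers and lid below 0.2 N and velocity of joint lid below 0.1 rad/s), for 0.3 s.
2. the basket sits level on the pot's rim, let go, with the lid still open (horizontal distance between basket and pot_seat below 0.008 m and z of basket in the frame of pot_seat between -0.0605 and -0.0535 m and angle between basket's own z axis and vertical below 0.05 rad and linear speed of basket below 0.02 m/s and angular speed of basket below 0.2 rad/s and value of joint lid above 1.6 rad and contact force between the fingers and basket below 0.2 N), for 0.3 s.
At the end, for the whole second after the job is handed in: The lid is shut (hinge below 0.03 rad) and still; the basket is at rest with its rim on the pot's rim: within 8 mm of the pot's axis, its height within 3.5 mm, tilt below 0.05 rad (value of joint lid below 0.03 rad and velocity of joint lid between -0.1 and 0.1 rad/s and horizontal distance between basket and pot_seat below 0.008 m and z of basket in the frame of pot_seat between -0.0605 and -0.0535 m and angle between basket's own z axis and vertical below 0.05 rad and linear speed of basket below 0.02 m/s and angular speed of basket below 0.2 rad/s); the robot touches nothing.
It fails at once if the lid is dropped or flung (faster than 4 rad/s) (velocity of joint lid below -4 rad/s or velocity of joint lid above 4 rad/s).
It fails at once if the basket is tipped by more than 0.6 rad (angle between basket's own z axis and vertical above 0.6 rad).
It fails at once if the basket is dropped or forced onto the cooker (over 70 N) (contact force between basket and cooker above 70 N).
It fails at once if a bystander (tea carton, mug, tin) is moved by more than 15 mm (distance of any of tea_box, mug_cream, tin_beans from where it was at the start of the episode above 0.015 m).
It also fails if it takes over 72 s, if anything falls off the work surface, if the arm or the gripper's body presses on something with over 40 N, if the wrist force passes 120 N, or if a joint passes its speed limit or range.

## Working session

There is one attempt and no reset: what is moved stays moved. The work goes in short steps, Python scripts to look and compute and a tool call to move; the robot and the scene stay as the last step left them, time stands still between calls to the robot, and variables do not carry over. Pictures are saved under pics/ and viewed, at most 10 in all, crops included, and the job is handed in when it is done.

Besides the shell and the picture viewer there is one more tool, called after "Request:" as a command line: name --argument value ..., lists and objects as JSON in quotes. apply_moves: Moves the arm, as the interface text tells. Its arguments: {"type":"object","properties":{"grip":{"type":"array","items":{"type":"number"}},"linear":{"type":"array","items":{"type":"array","items":{"type":"number"}}},"twist":{"type":"array","items":{"type":"array","items":{"type":"number"}}}},"required":["grip","linear","twist"]}

```bash
mkdir -p pics; cat > h.py <<'E'
import numpy as np, cv2, json
from plant import manip
def snap(cam,name):
    s=manip.snapshot(cam); cv2.imwrite(f'pics/{name}.png',s['frame'])
    json.dump({k:(np.asarray(v).tolist()) for k,v in s.items() if k!='frame'},open(f'pics/{name}.json','w')); return s
def load(name):
    return {k:np.array(v) for k,v in json.load(open(f'pics/{name}.json')).items()}
def proj(s,P):
    R=cv2.Rodrigues(s['rvec'].ravel())[0]; c=np.atleast_2d(P)@R.T+s['tvec'].ravel()
    a=c[:,:2]/c[:,2:]; r2=(a**2).sum(1,keepdims=True); a=a*(1+s['k1']*r2)
    return a*[s['fx'],s['fy']]+[s['cx'],s['cy']]
def ray(s,uv):
    d=(np.array(uv,float)-[s['cx'],s['cy']])/[s['fx'],s['fy']]; a=d.copy()
    for _ in range(30): a=d/(1+s['k1']*(a@a))
    R=cv2.Rodrigues(s['rvec'].ravel())[0]; return -R.T@s['tvec'].ravel(), R.T@np.append(a,1)
def onz(s,uv,z):
    o,d=ray(s,uv); return o+d*(z-o[2])/d[2]
E
python3 - <<'E'
from h import *
import numpy as np
a=snap('scene','s0');b=snap('top','t0')
cv2.imwrite('pics/st0.png',np.vstack([a['frame'],b['frame']])[:, :] if 0 else cv2.resize(np.hstack([a['frame'],b['frame']]),(800,300)))
for n in('s0','t0'):
    s=load(n);R=cv2.Rodrigues(s['rvec'].ravel())[0];print(n,-R.T@s['tvec'].ravel(),R[2],s['fx'])
E
```

```text
s0 [ 0.36445515 -0.16411856  0.85775454] [ 0.25516216  0.39997197 -0.88029239] 380.0770738461332
t0 [0.52500283 0.15705057 0.97106605] [ 0.05525603 -0.01126758 -0.99840864] 452.78565696806635
```

View pics/t0.png

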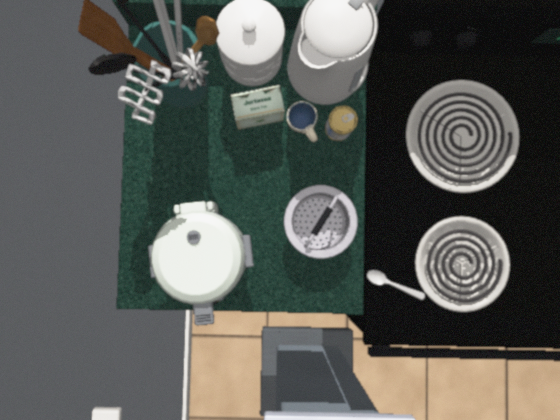

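View pics/s0.png

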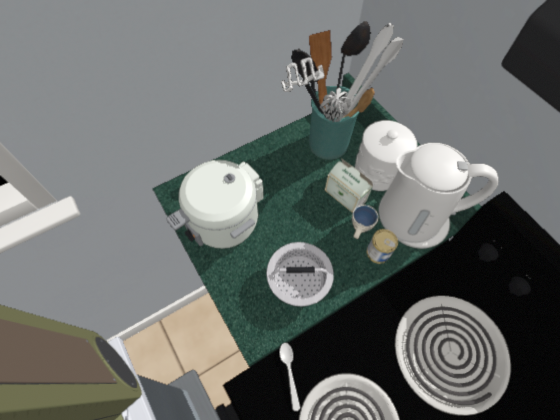

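The top view shows the cooker lid at about (199,256), with its tab at (204,314) and hinge at (195,209). The basket is at (320,221), and its grip runs diagonally at about (321,218). I'll enlarge both.

```bash
python3 - <<'E'
import cv2,numpy as np
i=cv2.imread('pics/t0.png'); c=i[180:330,140:365]
cv2.imwrite('pics/c0.png',cv2.resize(c,None,fx=3.5,fy=3.5,interpolation=cv2.INTER_CUBIC))
i=cv2.imread('pics/s0.png'); c=i[150:315,155:345]
cv2.imwrite('pics/c1.png',cv2.resize(c,None,fx=3.5,fy=3.5,interpolation=cv2.INTER_CUBIC))
E
```

```text
(no output)
```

View pics/c0.png

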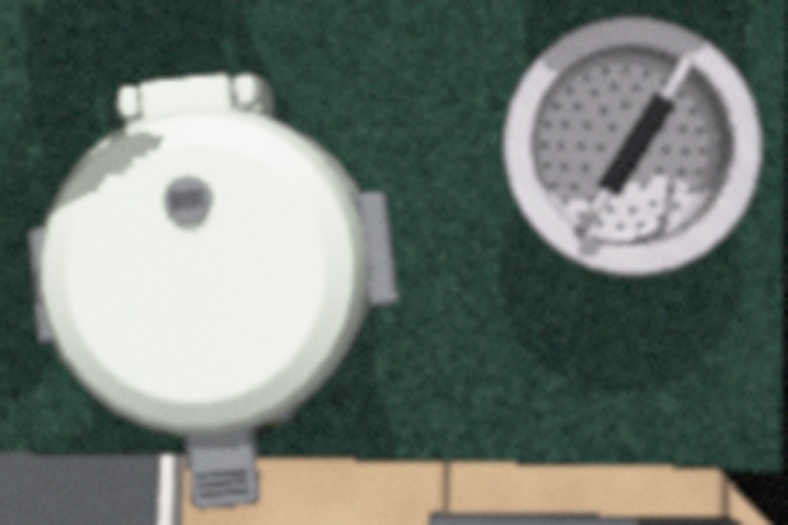

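View pics/c1.png

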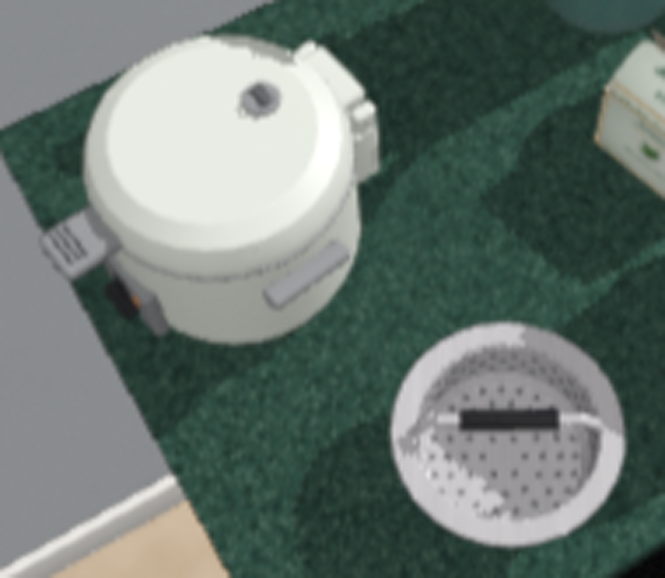

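The crops show these positions, in crop pixels:
- **Top view:** tab front corners at (194,507) and (257,501), right grip edge mid at (388,247), basket rim centred at (633,146), grip sleeve from (609,189) to (663,98).
- **Scene view:** tab corners at (43,243) and (68,279), sleeve from (460,420) to (558,419).

```bash
python3 - <<'E'
from h import *
from scipy.optimize import least_squares
t=load('t0');s=load('s0')
T=lambda u,v:np.array([140+(u+.5)/3.5-.5,180+(v+.5)/3.5-.5]); S=lambda u,v:np.array([155+(u+.5)/3.5-.5,150+(v+.5)/3.5-.5])
for nm,c,f,(l,r,cc,g1,g2) in(('top',t,T,((194,507),(257,501),(633,146),(609,189),(663,98))),('scene',s,S,((43,243),(68,279),(508,434),(460,420),(558,419)))):
    print(nm,'tab',onz(c,f(*l),.138)[:2],onz(c,f(*r),.138)[:2],'bask',onz(c,f(*cc),.06)[:2],'grip',onz(c,f(*g1),.080)[:2],onz(c,f(*g2),.080)[:2])
def circ(c,x,y,R,z):
    a=np.linspace(0,2*np.pi,90);p=proj(c,np.c_[x+R*np.cos(a),y+R*np.sin(a),0*a+z]);return np.r_[p.min(0),p.max(0)]
ob=np.r_[T(503,15),T(763,277)];os=np.r_[S(391,322),S(625,547)]
q=least_squares(lambda p:np.r_[circ(t,p[0],p[1],.074,.0595)-ob,circ(s,p[0],p[1],.074,.0595)-os],[.6,0])
print('basket fit',q.x,q.fun.round(1))
def pts(p,L):
    x,y,a=p;R=np.array([[np.cos(a),-np.sin(a)],[np.sin(a),np.cos(a)]]);return np.array([np.r_[R@l[:2]+[x,y],l[2]] for l in L])
tab=[(-.124,.018,.138),(-.124,-.018,.138)]
fun=lambda p:np.r_[(proj(t,pts(p,tab))-[T(194,507),T(257,501)]).ravel(),(proj(s,pts(p,tab))-[S(43,243),S(68,279)]).ravel(),
 np.r_[circ(t,p[0],p[1],.086,.128)-np.r_[T(42,107),T(370,435)]][[0,2,3]]*.5]
q=least_squares(fun,[.5,.3,0]);print('cooker',q.x,np.degrees(q.x[2]),q.fun.round(1))
print('tab,hinge,seat',pts(q.x,[(-.11,0,.132),(.092,0,.124),(0,0,.118)]))
st=manip.sense();print(st['time'],st['tcp_pos'],np.array(st['ee_rot']).round(3))
for f,n in((T,'x'),):print(onz(t,np.array([245,150]),.111))
E
```

```text
top tab [0.36305236 0.28756213] [0.3667923  0.25507904] bask [0.55835743 0.0543467 ] grip [0.53312368 0.06968391] [0.5851167  0.04013296]
scene tab [0.36360758 0.28242132] [0.36653611 0.2518603 ] bask [0.55816625 0.05224949] grip [0.53298831 0.06995414] [0.58501001 0.03881368]
basket fit [0.55915228 0.05439344] [ 0.4  0.5 -0.6 -1.  -0.2  0.5 -0.1 -0.1]
cooker [0.48767873 0.28647236 0.13376586] 7.664219333336975 [-0.1  0.4  1.7 -0.2 -1.5 -1.6  0.2 -0.2  0.2 -0.  -0.9]
tab,hinge,seat [[0.37866139 0.27180195 0.132     ]
 [0.57885686 0.29874215 0.124     ]
 [0.48767873 0.28647236 0.118     ]]
0.1 [ 0.17624846 -0.62505191  0.21350867] [[ 0.962  0.271 -0.   ]
 [ 0.271 -0.962  0.002]
 [ 0.    -0.002 -1.   ]]
[0.68976842 0.20725924 0.111     ]
```

```bash
cat >> h.py <<'E'
from scipy.spatial.transform import Rotation as Ro
def down(yaw,pitch=0):  # tool x at heading yaw(deg), z down; pitch tilts tool z towards heading (deg)
    a=np.radians(yaw);x=np.array([np.cos(a),np.sin(a),0]);z=np.array([0,0,-1.])
    R=np.c_[x,np.cross(z,x),z]; y=R[:,1]
    return Ro.from_rotvec(-np.radians(pitch)*-y*-1).as_matrix()@R if pitch else R
def plan(targets,p=None,R=None):
    st=manip.sense()
    p=np.array(st['tcp_pos']) if p is None else np.array(p); R=np.array(st['ee_rot']) if R is None else R
    for i,(q,Q) in enumerate(targets):
        print((1000*R.T@(np.array(q)-p)).round(1).tolist(),Ro.from_matrix(R.T@Q).as_rotvec().round(4).tolist())
E
python3 - <<'E'
from h import *
D=down(7.3)
A=(.45,-.2,.25)
plan([(A,D)]);
plan([((.379,.272,.25),D),((.379,.272,.113),D)],A,D)
E
```

```text
[378.8, -334.9, -35.8] [-0.0019, 0.0, 0.1474]
[-10.5, -477.2, 0.0] [0.0, 0.0, 0.0]
[-10.5, -477.2, 137.0] [0.0, 0.0, 0.0]
```

Request:
apply_moves --grip '[0.8,0.8,0.8,0.8,0.8]' --linear '[[379,-335,-36],[379,-335,-36],[379,-335,-36],[379,-335,-36],[379,-335,-36]]' --twist '[[-0.002,0,0.147],[-0.002,0,0.147],[-0.002,0,0.147],[-0.002,0,0.147],[-0.002,0,0.147]]'

```text
time: 0.72
tcp_pos: [0.3457, -0.3616, 0.2366]
ee_rot: [[0.992, 0.127, 0.0], [0.127, -0.992, -0.002], [0.0, 0.002, -1.0]]
wrist_force: [0.7, -0.2, -0.7]
gripper_width: 0.803
grasp_force: 0.0
```

Request:
apply_moves --grip '[0.8,0.8,0.8,0.8,0.8]' --linear '[[56,-312,-10],[56,-312,-10],[56,-312,-10],[56,-312,-10],[56,-312,-10]]' --twist '[[0,0,0],[0,0,0],[0,0,0],[0,0,0],[0,0,0]]'

```text
time: 1.35
tcp_pos: [0.3601, -0.0497, 0.2459]
ee_rot: [[0.992, 0.127, 0.001], [0.127, -0.992, -0.002], [0.001, 0.002, -1.0]]
wrist_force: [0.9, -0.4, -0.4]
gripper_width: 0.798
grasp_force: 0.0
```

Request:
apply_moves --grip '[0.8,0.8,0.8,0.8,0.8]' --linear '[[56,-300,0],[56,-300,0],[56,-300,0],[56,-300,0],[56,-300,0]]' --twist '[[0,0,0],[0,0,0],[0,0,0],[0,0,0],[0,0,0]]'

```text
time: 1.98
tcp_pos: [0.3773, 0.2554, 0.2452]
ee_rot: [[0.992, 0.129, 0.001], [0.129, -0.992, -0.002], [0.0, 0.002, -1.0]]
wrist_force: [0.0, -1.5, 0.0]
gripper_width: 0.803
grasp_force: 0.0
```

```bash
python3 - <<'E'
from h import *
st=manip.sense();print(st['time'],st['tcp_pos'],np.array(st['joint_positions']).round(1))
plan([((.379,.272,.19),down(7.3)),((.379,.272,.115),down(7.3))])
s=snap('wrist','w0')
E
```

```text
1.975 [0.377304   0.25541916 0.24522364] [ 2.740e+01 -1.960e+01  1.161e+02 -1.000e-01  8.350e+01  1.100e+02]
[3.8, -16.3, 55.2] [0.0022, -0.0002, 0.0018]
[3.8, -16.5, 130.2] [0.0022, -0.0002, 0.0018]
```

View pics/w0.png

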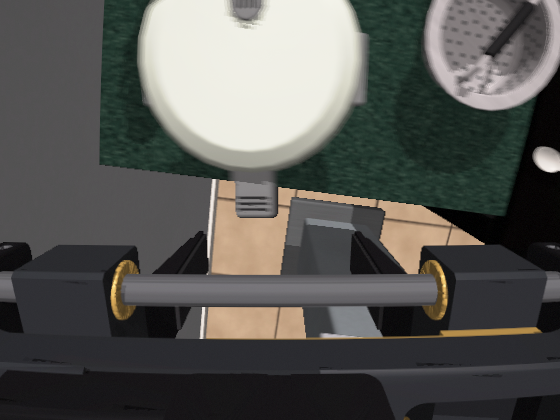

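The wrist view shows the tab straight ahead, with front corners at about (237,217) and (277,217).

```bash
python3 - <<'E'
from h import *
w=load('w0');a=onz(w,[236.5,217],.138);b=onz(w,[277.5,217],.138);print(a,b,np.linalg.norm(a-b))
c=(a+b)/2;d=(a-b)/np.linalg.norm(a-b);f=np.array([d[1],-d[0],0]);print('tab',c+.014*f, np.degrees(np.arctan2(f[1],f[0])))
st=manip.sense();print(st['tcp_pos'])
E
```

```text
[0.36085462 0.28861825 0.138     ] [0.36530829 0.25438696 0.138     ] 0.034519802184569855
tab [0.37696445 0.27330885 0.138     ] 7.412831188120824
[0.37686584 0.26014653 0.24485589]
```

Request:
apply_moves --grip '[0.8,0.8,0.8,0.8]' --linear '[[2,-11,50],[2,-11,75],[2,-11,75],[2,-11,75]]' --twist '[[0,0,0],[0,0,0],[0,0,0],[0,0,0]]'

```text
time: 2.52
tcp_pos: [0.3792, 0.2643, 0.1717]
ee_rot: [[0.992, 0.127, 0.002], [0.127, -0.992, -0.001], [0.002, 0.001, -1.0]]
wrist_force: [-0.2, 0.2, 0.4]
gripper_width: 0.806
grasp_force: 0.0
```

```bash
python3 - <<'E'
from h import *
st=manip.sense();print(st['tcp_pos'])
plan([((.378,.2725,.115),down(7.4))])
E
```

```text
[0.37917362 0.26425917 0.17165143]
[-0.2, -8.4, 56.6] [0.0014, -0.0016, -0.0017]
```

Request:
apply_moves --grip '[0.8,0.8,0.8,0.4,0.2]' --linear '[[-1,-8,30],[-1,-8,56],[-1,-8,56],[-1,-8,56],[-1,-8,56]]' --twist '[[0,0,0],[0,0,0],[0,0,0],[0,0,0],[0,0,0]]'

```text
time: 3.15
tcp_pos: [0.3778, 0.2724, 0.1165]
ee_rot: [[0.992, 0.127, 0.003], [0.127, -0.992, -0.0], [0.003, 0.001, -1.0]]
wrist_force: [-0.3, 0.1, -0.2]
gripper_width: 0.644
grasp_force: 0.0
```

Request:
apply_moves --grip '[0.2,0.2,0.2]' --linear '[[0,0,0],[0,0,0],[0,0,0]]' --twist '[[0,0,0],[0,0,0],[0,0,0]]'

```text
time: 3.52
tcp_pos: [0.3765, 0.2742, 0.115]
ee_rot: [[0.992, 0.127, 0.001], [0.127, -0.992, 0.004], [0.001, -0.004, -1.0]]
wrist_force: [-1.5, 9.8, -1.5]
gripper_width: 0.373
grasp_force: 30.0
```

The tab is held. I'll compute the opening arc with the tool kept vertical.

```bash
python3 - <<'E'
import numpy as np
r=np.hypot(.2025,.010);f=np.arctan2(.010,.2025)
g=lambda t:np.array([-r*np.cos(t+f),-r*np.sin(t+f)])*1000
th=np.arange(16)*1.76/15
for c in range(3):
  print([[round(float(v)) for v in g(th[c*5+k])-g(th[c*5])] for k in range(1,6)])
E
```

```text
[[3, -24], [8, -47], [16, -69], [26, -91], [39, -110]]
[[15, -18], [32, -35], [52, -49], [72, -61], [94, -70]]
[[23, -7], [46, -11], [70, -12], [94, -11], [117, -6]]
```

Request:
apply_moves --grip '[0.2,0.2,0.2,0.2,0.2]' --linear '[[3,-2,-24],[8,-2,-47],[16,-2,-69],[26,-2,-91],[39,-2,-110]]' --twist '[[0,0,0],[0,0,0],[0,0,0],[0,0,0],[0,0,0]]'

```text
time: 4.15
tcp_pos: [0.4145, 0.2793, 0.2242]
ee_rot: [[0.992, 0.128, -0.002], [0.128, -0.992, -0.002], [-0.002, 0.001, -1.0]]
wrist_force: [2.3, 2.2, -5.0]
gripper_width: 0.376
grasp_force: 30.0
```

Request:
apply_moves --grip '[0.2,0.2,0.2,0.2,0.2]' --linear '[[15,0,-18],[32,0,-35],[52,0,-49],[72,0,-61],[94,0,-70]]' --twist '[[0,0,0],[0,0,0],[0,0,0],[0,0,0],[0,0,0]]'

```text
time: 4.78
tcp_pos: [0.5075, 0.2916, 0.2939]
ee_rot: [[0.992, 0.128, -0.004], [0.128, -0.992, -0.002], [-0.004, 0.001, -1.0]]
wrist_force: [-1.6, 2.1, -2.8]
gripper_width: 0.376
grasp_force: 30.0
```

Request:
apply_moves --grip '[0.2,0.2,0.2,0.2,0.2]' --linear '[[23,0,-7],[46,0,-11],[70,0,-12],[94,0,-11],[117,0,-6]]' --twist '[[0,0,0],[0,0,0],[0,0,0],[0,0,0],[0,0,0]]'

```text
time: 5.4
tcp_pos: [0.625, 0.3072, 0.3024]
ee_rot: [[0.992, 0.128, 0.002], [0.128, -0.992, 0.001], [0.002, -0.0, -1.0]]
wrist_force: [-0.2, 2.2, 6.5]
gripper_width: 0.371
grasp_force: 30.0
```

Request:
apply_moves --grip '[0.2,0.2]' --linear '[[0,0,0],[0,0,0]]' --twist '[[0,0,0],[0,0,0]]'

```text
time: 5.65
tcp_pos: [0.6251, 0.3072, 0.3023]
ee_rot: [[0.992, 0.128, 0.003], [0.128, -0.992, 0.001], [0.004, -0.0, -1.0]]
wrist_force: [1.2, 3.8, 5.3]
gripper_width: 0.37
grasp_force: 30.0
```

Request:
apply_moves --grip '[0.7,0.8,0.8,0.8,0.8]' --linear '[[0,0,0],[0,0,0],[0,0,-30],[0,0,-70],[0,0,-70]]' --twist '[[0,0,0],[0,0,0],[0,0,0],[0,0,0],[0,0,0]]'

```text
time: 6.28
tcp_pos: [0.6251, 0.3063, 0.3749]
ee_rot: [[0.992, 0.127, 0.007], [0.127, -0.992, 0.0], [0.007, 0.001, -1.0]]
wrist_force: [-0.0, 0.6, -0.1]
gripper_width: 0.79
grasp_force: 0.0
```

```bash
python3 - <<'E'
from h import *
st=manip.sense();print(st['tcp_pos'],np.array(st['joint_positions']).round(1))
# grip yaw: sleeve dir from (.533,.070) to (.585,.0395)
a=np.degrees(np.arctan2(.0395-.070,.585-.533));print(a)
snap('top','t1'); 
for y in (a,a+180): plan([((.559,.054,.20),down(y))])
E
```

```text
[0.62510629 0.30633485 0.37487676] [ 2.170e+01  9.900e+00  7.630e+01 -1.000e-01  9.340e+01  1.044e+02]
-30.393262645553044
[-97.6, 241.4, 172.2] [0.0006, -0.0033, 0.6581]
[-97.6, 241.4, 172.2] [0.0042, 0.0008, -2.4835]
```

View pics/t1.png

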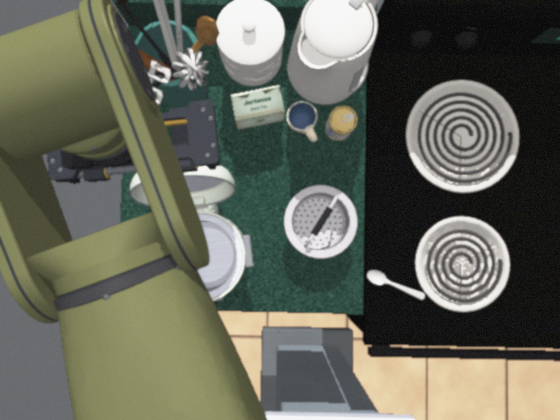

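The lid is leaning back on its stop. Next I'll move over the basket.

Request:
apply_moves --grip '[0.8,0.8,0.7,0.6,0.5]' --linear '[[-25,60,0],[-45,115,15],[-98,241,150],[-98,241,150],[-98,241,150]]' --twist '[[0,0,0.1],[0,0,0.28],[0,0,0.658],[0,0,0.658],[0,0,0.658]]'

```text
time: 6.95
tcp_pos: [0.5566, 0.0562, 0.2205]
ee_rot: [[0.862, -0.507, -0.003], [-0.507, -0.862, -0.002], [-0.002, 0.004, -1.0]]
wrist_force: [0.8, -0.3, 1.1]
gripper_width: 0.554
grasp_force: 0.0
```

Request:
apply_moves --grip '[0.5,0.5,0.5]' --linear '[[0,0,0],[0,0,0],[0,0,0]]' --twist '[[0,0,0],[0,0,0],[0,0,0]]'

```text
time: 7.32
tcp_pos: [0.56, 0.0587, 0.2263]
ee_rot: [[0.863, -0.505, 0.004], [-0.505, -0.863, -0.002], [0.004, -0.0, -1.0]]
wrist_force: [-1.0, -0.5, 0.1]
gripper_width: 0.498
grasp_force: 0.0
```

```bash
python3 - <<'E'
from h import *
t=snap('top','t2'); snap('wrist','w2')
plan([((.559,.0545,.20),down(-30.4)),((.559,.0545,.10),down(-30.4))])
c=cv2.resize(t['frame'][150:320,130:250],None,fx=3.5,fy=3.5,interpolation=cv2.INTER_CUBIC)
w=cv2.resize(cv2.imread('pics/w2.png'),(380,285)); o=np.zeros((595,800,3),np.uint8);o[:,:420]=c;o[:285,420:]=w
cv2.imwrite('pics/c2.png',o)
E
```

```text
[1.3, 4.1, 26.2] [-0.0001, -0.0038, 0.0019]
[0.9, 4.1, 126.2] [-0.0001, -0.0038, 0.0019]
```

View pics/c2.png

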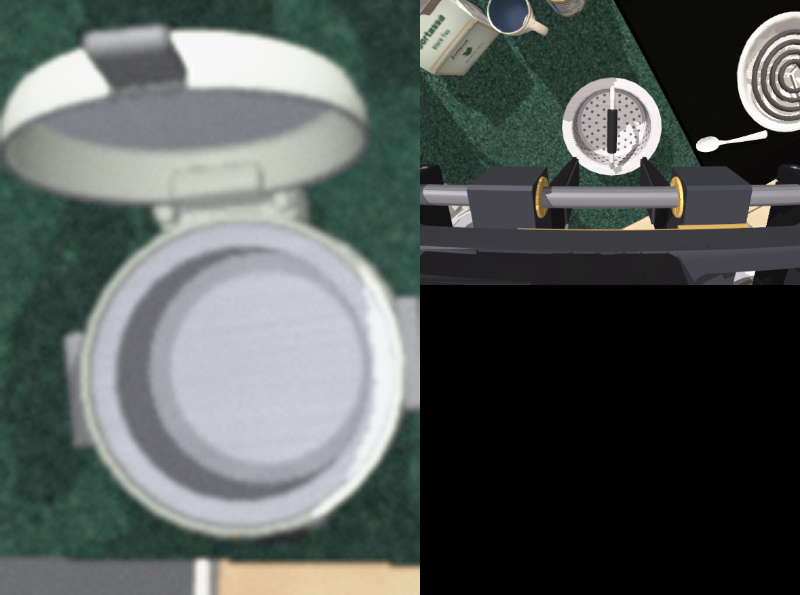

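The crop shows the open cooker. In crop pixels, the body top circle spans x 83–405 and y 217–538, and the pot opening spans x 117–374 and y 247–500. In the wrist view the sleeve runs from about (282,162) to (282,224).

```bash
python3 - <<'E'
from h import *
from scipy.optimize import least_squares
t=load('t2');w=load('w2')
T=lambda u,v:[130+(u+.5)/3.5-.5,150+(v+.5)/3.5-.5]
def circ(c,x,y,R,z):
    a=np.linspace(0,2*np.pi,90);p=proj(c,np.c_[x+R*np.cos(a),y+R*np.sin(a),0*a+z]);return np.r_[p.min(0),p.max(0)]
for R,z,o in((.086,.122,T(83,217)+T(405,538)),(.068,.118,T(117,247)+T(374,500))):
    q=least_squares(lambda p:circ(t,p[0],p[1],R,z)-o,[.49,.29]);print(q.x,q.fun.round(2))
a=onz(w,[282,162],.0785);b=onz(w,[282,224],.0785);print(a,b,(a+b)/2,np.linalg.norm(a-b),np.degrees(np.arctan2(*(a-b)[1::-1])))
E
```

```text
[0.48389479 0.28606224] [-0.24 -0.47  0.25  0.46]
[0.48564921 0.28598389] [ 0.33 -0.3  -0.33  0.3 ]
[0.58429286 0.04046562 0.0785    ] [0.53235148 0.07063351 0.0785    ] [0.55832217 0.05554957 0.0785    ] 0.06006669553629639 -30.148300347725726
```

Request:
apply_moves --grip '[0.5,0.5,0.5,0.5,0.5]' --linear '[[1,4,50],[1,4,100],[1,4,140],[1,4,167],[1,4,167]]' --twist '[[0,-0.003,0],[0,-0.003,0],[0,-0.003,0],[0,-0.003,0],[0,-0.003,0]]'

```text
time: 8.05
tcp_pos: [0.5563, 0.0541, 0.0556]
ee_rot: [[0.863, -0.505, -0.006], [-0.505, -0.863, -0.0], [-0.005, 0.004, -1.0]]
wrist_force: [-0.7, 0.1, 0.2]
gripper_width: 0.501
grasp_force: 0.0
```

Request:
apply_moves --grip '[0.3,0.1,0.05,0,0]' --linear '[[0,0,0],[0,0,0],[0,0,0],[0,0,0],[0,0,0]]' --twist '[[0,0,0],[0,0,0],[0,0,0],[0,0,0],[0,0,0]]'

```text
time: 8.68
tcp_pos: [0.5582, 0.0536, 0.0581]
ee_rot: [[0.863, -0.506, -0.001], [-0.506, -0.863, -0.0], [-0.001, 0.0, -1.0]]
wrist_force: [0.1, 1.7, 2.6]
gripper_width: 0.141
grasp_force: 30.0
```

Request:
apply_moves --grip '[0,0,0,0,0]' --linear '[[0,0,-15],[0,0,-45],[0,0,-85],[0,0,-130],[0,0,-170]]' --twist '[[0,0,0],[0,0,0],[0,0,0],[0,0,0],[0,0,0]]'

```text
time: 9.3
tcp_pos: [0.5576, 0.0534, 0.2294]
ee_rot: [[0.863, -0.506, -0.002], [-0.506, -0.863, -0.001], [-0.001, 0.002, -1.0]]
wrist_force: [0.2, -0.6, -2.4]
gripper_width: 0.138
grasp_force: 30.0
```

```bash
python3 - <<'E'
from h import *
st=manip.sense();print(st['wrist_force'],st['moment'])
plan([((.486,.287,.228),down(7.4))],(.5585,.054,.228))
E
```

```text
[ 0.21636192 -0.59911344 -2.42104958] [ 0.09136369 -0.00858744  0.02064166]
[-180.4, -164.3, -0.0] [0.0012, 0.0019, -0.6595]
```

Request:
apply_moves --grip '[0,0,0,0,0]' --linear '[[-12,-11,0],[-36,-33,0],[-64,-58,0],[-92,-84,0],[-112,-102,0]]' --twist '[[0,0,-0.06],[0,0,-0.18],[0,0,-0.32],[0,0,-0.46],[0,0,-0.6595]]'

```text
time: 9.93
tcp_pos: [0.5105, 0.1998, 0.2247]
ee_rot: [[0.992, 0.126, -0.007], [0.126, -0.992, -0.001], [-0.007, 0.001, -1.0]]
wrist_force: [0.2, 0.4, -3.1]
gripper_width: 0.141
grasp_force: 30.0
```

```bash
python3 - <<'E'
from h import *
plan([((.486,.287,.228),down(7.4))])
E
```

```text
[-13.4, -89.6, -3.3] [0.0005, 0.0067, -0.003]
```

Request:
apply_moves --grip '[0,0,0,0,0]' --linear '[[-4,-25,0],[-8,-55,0],[-12,-78,0],[-13,-87,0],[-13,-87,0]]' --twist '[[0,0.003,0],[0,0.003,0],[0,0.003,0],[0,0.003,0],[0,0.003,0]]'

```text
time: 10.55
tcp_pos: [0.4889, 0.2831, 0.226]
ee_rot: [[0.993, 0.119, -0.001], [0.119, -0.993, -0.001], [-0.001, 0.001, -1.0]]
wrist_force: [-0.6, -1.2, -2.5]
gripper_width: 0.142
grasp_force: 30.0
```

```bash
python3 - <<'E'
from h import *
plan([((.486,.287,.228),down(7.4))])
s=snap('scene','s3');w=snap('wrist','w3')
c=cv2.resize(s['frame'][90:260,120:300],None,fx=2.5,fy=2.5,interpolation=cv2.INTER_CUBIC)
o=np.zeros((425,800,3),np.uint8);o[:,:450]=c;o[:262,450:]=cv2.resize(w['frame'],(350,262))
cv2.imwrite('pics/c3.png',o)
E
```

```text
[-2.5, -4.2, -2.0] [0.0012, 0.0015, -0.0101]
```

View pics/c3.png

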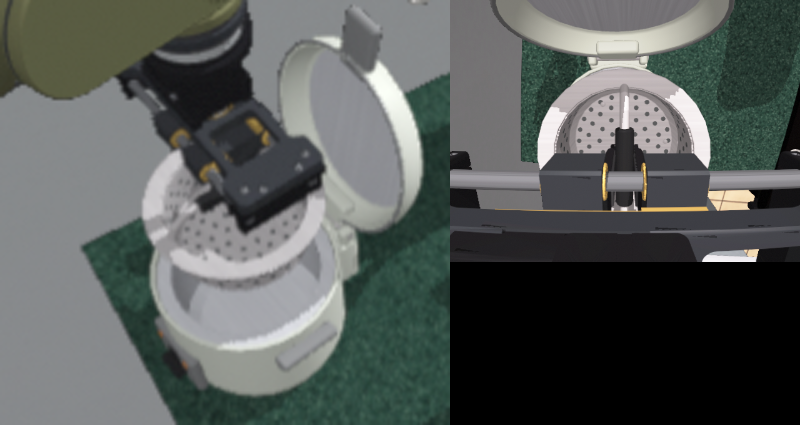

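The basket hangs upright over the pot and the lid is still open. Lowering now.

Request:
apply_moves --grip '[0,0,0,0,0]' --linear '[[-2,-4,0],[-2,-4,15],[-2,-4,35],[-2,-4,55],[-2,-4,65]]' --twist '[[0,0,0],[0,0,0],[0,0,0],[0,0,0],[0,0,0]]'

```text
time: 11.28
tcp_pos: [0.4862, 0.2861, 0.1594]
ee_rot: [[0.993, 0.117, -0.003], [0.117, -0.993, -0.002], [-0.003, 0.001, -1.0]]
wrist_force: [-1.0, 0.7, -2.1]
gripper_width: 0.139
grasp_force: 30.0
```

Request:
apply_moves --grip '[0,0,0,0,0]' --linear '[[0,0,7],[0,0,14],[0,0,21],[0,0,28],[0,0,34]]' --twist '[[0,0,0],[0,0,0],[0,0,0],[0,0,0],[0,0,0]]'

```text
time: 11.9
tcp_pos: [0.4875, 0.2868, 0.1282]
ee_rot: [[0.993, 0.117, 0.001], [0.117, -0.993, -0.0], [0.001, 0.0, -1.0]]
wrist_force: [0.2, 1.0, -1.6]
gripper_width: 0.14
grasp_force: 30.0
```

Request:
apply_moves --grip '[0,0,0,0,0]' --linear '[[-1,0,2],[-1,0,4],[-1,0,6],[-1,0,7],[-1,0,7]]' --twist '[[0,0,0],[0,0,0],[0,0,0],[0,0,0],[0,0,0]]'

```text
time: 12.52
tcp_pos: [0.4865, 0.2867, 0.1214]
ee_rot: [[0.993, 0.117, 0.001], [0.117, -0.993, -0.0], [0.001, 0.0, -1.0]]
wrist_force: [-0.1, 0.0, -1.8]
gripper_width: 0.142
grasp_force: 30.0
```

Request:
apply_moves --grip '[0,0,0,0,0]' --linear '[[0,0,0.7],[0,0,1.4],[0,0,2.1],[0,0,2.8],[0,0,2.8]]' --twist '[[0,0,0],[0,0,0],[0,0,0],[0,0,0],[0,0,0]]'

```text
time: 13.15
tcp_pos: [0.4866, 0.2869, 0.1193]
ee_rot: [[0.993, 0.117, 0.001], [0.117, -0.993, 0.0], [0.001, -0.0, -1.0]]
wrist_force: [-1.8, 0.6, 2.7]
gripper_width: 0.14
grasp_force: 30.0
```

The basket made contact at the predicted height, so I'll let go and rise.

Request:
apply_moves --grip '[0.3,0.5,0.5,0.5,0.5]' --linear '[[0,0,0],[0,0,0],[0,0,0],[0,0,0],[0,0,-20]]' --twist '[[0,0,0],[0,0,0],[0,0,0],[0,0,0],[0,0,0]]'

```text
time: 13.78
tcp_pos: [0.4852, 0.286, 0.1374]
ee_rot: [[0.993, 0.117, -0.003], [0.117, -0.993, -0.002], [-0.003, 0.002, -1.0]]
wrist_force: [0.4, 0.4, -0.2]
gripper_width: 0.493
grasp_force: 0.0
```

Request:
apply_moves --grip '[0.5,0.5,0.6,0.7,0.7]' --linear '[[0,0,-50],[0,0,-100],[0,0,-160],[0,0,-220],[0,0,-220]]' --twist '[[0,0,0],[0,0,0],[0,0,0],[0,0,0],[0,0,0]]'

```text
time: 14.4
tcp_pos: [0.4883, 0.2877, 0.3682]
ee_rot: [[0.993, 0.117, 0.014], [0.117, -0.993, 0.006], [0.015, -0.004, -1.0]]
wrist_force: [0.3, -0.3, 0.6]
gripper_width: 0.691
grasp_force: 0.0
```

```bash
python3 - <<'E'
from h import *
plan([((.6255,.3085,.375),down(7.4)),((.6255,.3085,.303),down(7.4))])
s=snap('scene','s4');w=snap('wrist','w4')
c=cv2.resize(s['frame'][90:260,120:300],None,fx=2.5,fy=2.5,interpolation=cv2.INTER_CUBIC)
o=np.zeros((425,800,3),np.uint8);o[:,:450]=c;o[:262,450:]=cv2.resize(w['frame'],(350,262))
cv2.imwrite('pics/c4.png',o)
E
```

```text
[138.8, -4.7, -4.7] [-0.0044, -0.0147, -0.0118]
[137.8, -4.3, 67.3] [-0.0044, -0.0147, -0.0118]
```

View pics/c4.png

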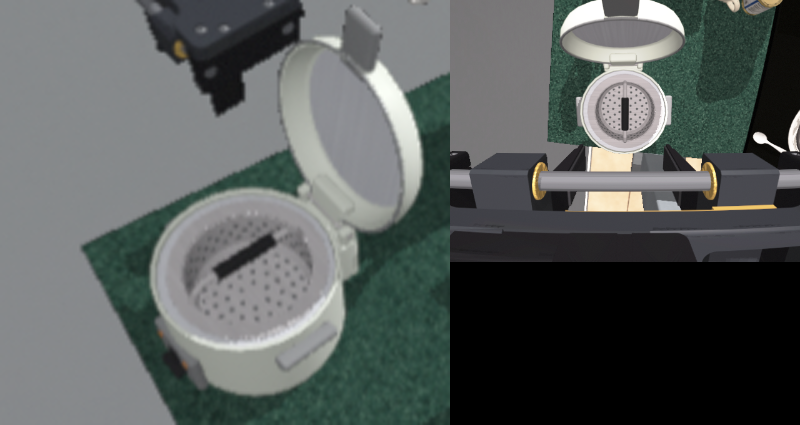

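The basket sits level in the pot and the lid is open. Next is the tab.

Request:
apply_moves --grip '[0.7,0.7,0.7,0.7,0.7]' --linear '[[40,-2,-12],[90,-4,-12],[141,-4,-12],[141,-4,-12],[141,-4,-12]]' --twist '[[0,0,-0.011],[0,0,-0.011],[0,0,-0.011],[0,0,-0.011],[0,0,-0.011]]'

```text
time: 15.12
tcp_pos: [0.6251, 0.3069, 0.3688]
ee_rot: [[0.992, 0.128, -0.003], [0.128, -0.992, -0.001], [-0.003, 0.001, -1.0]]
wrist_force: [0.3, -0.1, 0.5]
gripper_width: 0.7
grasp_force: 0.0
```

```bash
python3 - <<'E'
from h import *
st=manip.sense();print(st['tcp_pos'])
plan([((.628,.3075,.302),down(7.4))])
E
```

```text
[0.62508959 0.30694387 0.36880002]
[3.1, -0.2, 66.8] [0.0009, 0.0028, -0.0009]
```

Request:
apply_moves --grip '[0.7,0.7,0.7,0.4,0.2]' --linear '[[2,0,30],[2,0,55],[2,0,68],[2,0,68],[2,0,68]]' --twist '[[0,0,0],[0,0,0],[0,0,0],[0,0,0],[0,0,0]]'

```text
time: 15.75
tcp_pos: [0.628, 0.3076, 0.3047]
ee_rot: [[0.992, 0.128, 0.003], [0.128, -0.992, 0.001], [0.003, -0.0, -1.0]]
wrist_force: [-0.2, -0.1, 0.9]
gripper_width: 0.548
grasp_force: 0.0
```

Request:
apply_moves --grip '[0.2,0.2,0.2]' --linear '[[0,0,0],[0,0,0],[0,0,0]]' --twist '[[0,0,0],[0,0,0],[0,0,0]]'

```text
time: 16.12
tcp_pos: [0.6282, 0.3077, 0.3041]
ee_rot: [[0.992, 0.128, 0.002], [0.128, -0.992, 0.001], [0.003, -0.0, -1.0]]
wrist_force: [-0.7, 1.0, 3.4]
gripper_width: 0.376
grasp_force: 30.0
```

```bash
python3 - <<'E'
import numpy as np
r=.2057;f=.044
g=lambda t:np.array([-r*np.cos(t+f),-r*np.sin(t+f)])*1000
th=np.r_[1.78,1.74,1.65,1.53,1.40,1.27, 1.14,1.01,.88,.76,.64, .53,.43,.34,.26,.19, .13,.08,.04,.01,0]
for c in range(4):
  print([[round(float(v)) for v in g(th[c*5+k])-g(th[c*5])] for k in range(1,6)])
E
```

```text
[[-8, -2], [-26, -5], [-51, -7], [-78, -5], [-104, 0]]
[[-25, 8], [-49, 20], [-72, 35], [-90, 51], [-107, 69]]
[[-13, 18], [-24, 36], [-31, 53], [-37, 68], [-41, 82]]
[[-2, 12], [-4, 22], [-5, 30], [-5, 37], [-5, 39]]
```

Request:
apply_moves --grip '[0.2,0.2,0.2,0.2,0.2]' --linear '[[-8,0,-2],[-26,0,-5],[-51,0,-7],[-78,0,-5],[-104,0,0]]' --twist '[[0,0,0],[0,0,0],[0,0,0],[0,0,0],[0,0,0]]'

```text
time: 16.75
tcp_pos: [0.5246, 0.2939, 0.3039]
ee_rot: [[0.992, 0.128, 0.004], [0.128, -0.992, 0.001], [0.004, 0.0, -1.0]]
wrist_force: [1.2, 0.1, 1.6]
gripper_width: 0.374
grasp_force: 30.0
```

Request:
apply_moves --grip '[0.2,0.2,0.2,0.2,0.2]' --linear '[[-25,0,8],[-49,0,20],[-72,0,35],[-90,0,51],[-107,0,69]]' --twist '[[0,0,0],[0,0,0],[0,0,0],[0,0,0],[0,0,0]]'

```text
time: 17.38
tcp_pos: [0.4171, 0.2796, 0.2346]
ee_rot: [[0.992, 0.128, -0.0], [0.128, -0.992, -0.001], [-0.0, 0.001, -1.0]]
wrist_force: [-2.2, -1.7, 4.9]
gripper_width: 0.377
grasp_force: 30.0
```

Request:
apply_moves --grip '[0.2,0.2,0.2,0.2,0.2]' --linear '[[-13,0,18],[-24,0,36],[-31,0,53],[-37,0,68],[-41,0,82]]' --twist '[[0,0,0],[0,0,0],[0,0,0],[0,0,0],[0,0,0]]'

```text
time: 18.0
tcp_pos: [0.3761, 0.2742, 0.1501]
ee_rot: [[0.992, 0.128, -0.003], [0.128, -0.992, -0.002], [-0.003, 0.002, -1.0]]
wrist_force: [-4.2, -1.5, 1.4]
gripper_width: 0.375
grasp_force: 30.0
```

Request:
apply_moves --grip '[0.2,0.2,0.2,0.2,0.2]' --linear '[[-2,0,12],[-4,0,22],[-5,0,30],[-5,0,37],[-5,0,38]]' --twist '[[0,0,0],[0,0,0],[0,0,0],[0,0,0],[0,0,0]]'

```text
time: 18.62
tcp_pos: [0.371, 0.2735, 0.1117]
ee_rot: [[0.992, 0.128, -0.004], [0.128, -0.992, -0.003], [-0.005, 0.002, -1.0]]
wrist_force: [-6.5, -2.9, 0.6]
gripper_width: 0.377
grasp_force: 30.0
```

Request:
apply_moves --grip '[0.2,0.2,0.2,0.2]' --linear '[[2,0,1],[3,0,2],[3,0,3],[3,0,3]]' --twist '[[0,0,0],[0,0,0],[0,0,0],[0,0,0]]'

```text
time: 19.12
tcp_pos: [0.3713, 0.2735, 0.1076]
ee_rot: [[0.992, 0.128, -0.011], [0.128, -0.992, -0.004], [-0.012, 0.003, -1.0]]
wrist_force: [-13.2, -2.6, 0.5]
gripper_width: 0.376
grasp_force: 30.0
```

Request:
apply_moves --grip '[0.2,0.2,0.2,0.2]' --linear '[[-3,0,0],[-5,0,1],[-5,0,2],[-5,0,2]]' --twist '[[0,0,0],[0,0,0],[0,0,0],[0,0,0]]'

```text
time: 19.62
tcp_pos: [0.3715, 0.2736, 0.1085]
ee_rot: [[0.992, 0.128, 0.001], [0.128, -0.992, -0.001], [0.001, 0.002, -1.0]]
wrist_force: [2.1, -5.1, -1.2]
gripper_width: 0.378
grasp_force: 30.0
```

```bash
python3 - <<'E'
from h import *
st=manip.sense();print(st['tcp_pos'],st['wrist_force'],st['moment'])
s=snap('scene','s5')['frame'];a=cv2.imread('pics/s0.png')
f=lambda i:cv2.resize(i[150:260,155:270],None,fx=3.4,fy=3.4,interpolation=cv2.INTER_CUBIC)
cv2.imwrite('pics/c5.png',np.hstack([f(a),f(s)]))
E
```

```text
[0.37153427 0.27364108 0.10845555] [ 2.07917256 -5.13564588 -1.16120271] [-0.89570007 -0.16127512  0.07660644]
```

View pics/c5.png

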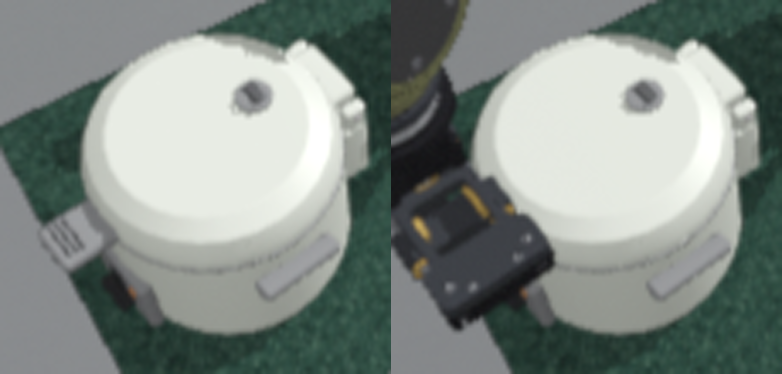

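The lid looks shut, with the same picture as at the start (knob at (252,97) in both). I'll press lightly once more before releasing.

Request:
apply_moves --grip '[0.2,0.2,0.2,0.2]' --linear '[[0,0,1],[0,0,2],[0,0,3],[0,0,3]]' --twist '[[0,0,0],[0,0,0],[0,0,0],[0,0,0]]'

```text
time: 20.18
tcp_pos: [0.3715, 0.2737, 0.1074]
ee_rot: [[0.992, 0.128, 0.0], [0.128, -0.992, -0.002], [0.0, 0.002, -1.0]]
wrist_force: [-4.5, -8.7, 9.0]
gripper_width: 0.378
grasp_force: 30.0
```

It resists with 9 N, so the lid is fully shut. Release and retreat.

Request:
apply_moves --grip '[0.5,0.8,0.8,0.8,0.8]' --linear '[[0,0,0],[0,0,0],[0,0,0],[-5,0,-30],[-10,0,-70]]' --twist '[[0,0,0],[0,0,0],[0,0,0],[0,0,0],[0,0,0]]'

```text
time: 20.8
tcp_pos: [0.3602, 0.2727, 0.175]
ee_rot: [[0.992, 0.128, -0.002], [0.128, -0.992, -0.001], [-0.002, 0.001, -1.0]]
wrist_force: [-0.8, 0.3, 0.0]
gripper_width: 0.792
grasp_force: 0.0
```

Request:
apply_moves --grip '[0.8,0.8,0.8,0.8,0.8]' --linear '[[0,20,-60],[0,80,-80],[0,140,-80],[0,200,-80],[0,200,-80]]' --twist '[[0,0,0],[0,0,0],[0,0,0],[0,0,0],[0,0,0]]'

```text
time: 21.42
tcp_pos: [0.3872, 0.0714, 0.2557]
ee_rot: [[0.993, 0.12, 0.002], [0.12, -0.993, -0.0], [0.002, 0.0, -1.0]]
wrist_force: [0.1, 0.3, -0.8]
gripper_width: 0.798
grasp_force: 0.0
```

Request:
apply_moves --grip '[0.8,0.8,0.8]' --linear '[[0,0,0],[0,0,0],[0,0,0]]' --twist '[[0,0,0],[0,0,0],[0,0,0]]'

```text
time: 21.8
tcp_pos: [0.3866, 0.0759, 0.2555]
ee_rot: [[0.991, 0.131, 0.0], [0.131, -0.991, 0.0], [0.0, -0.0, -1.0]]
wrist_force: [0.1, 0.2, -0.0]
gripper_width: 0.801
grasp_force: 0.0
```

```bash
python3 - <<'E'
from h import *
s=snap('scene','s6')['frame'];a=cv2.imread('pics/s0.png')
d=lambda r:np.abs(s[r].astype(int)-a[r]).mean()
print('lid/tab diff',d(np.s_[160:245,165:265]),'tab',d(np.s_[205:235,165:190]),'bystanders',d(np.s_[155:270,320:400]), manip.sense()['wrist_force'])
E
```

```text
lid/tab diff 60.098392156862744 tab 62.168 bystanders 5.345833333333333 [-0.12832351  0.518641    0.4900518 ]
```

Request:
apply_moves --grip '[0.8,0.8,0.8,0.8,0.8]' --linear '[[-20,300,0],[-20,300,0],[-20,300,0],[-20,300,0],[-20,300,0]]' --twist '[[0,0,0],[0,0,0],[0,0,0],[0,0,0],[0,0,0]]'

```text
time: 22.48
tcp_pos: [0.4054, -0.2272, 0.2557]
ee_rot: [[0.992, 0.128, 0.001], [0.128, -0.992, -0.0], [0.001, 0.0, -1.0]]
wrist_force: [0.7, -0.1, -0.3]
gripper_width: 0.799
grasp_force: 0.0
```

```bash
python3 - <<'E'
from h import *
for c,n,r in(('scene','s0',np.s_[155:245,165:265]),('top','t0',np.s_[195:330,140:260])):
    s=snap(c,n+'e')['frame'];a=cv2.imread(f'pics/{n}.png')
    g=lambda i:cv2.cvtColor(i[r],cv2.COLOR_BGR2GRAY).astype(np.float32)
    print(n,np.abs(g(s)-g(a)).mean(),cv2.phaseCorrelate(g(a),g(s)))
E
```

```text
s0 1.2552222 ((0.015657494855410903, 0.0043011294308925585), 0.996764866511027)
t0 1.4248766 ((-0.00074234683233243, 0.53925425450457), 0.9659622565610909)
```

The cooker looks the same as at the start with its lid shut, so I'm handing in.

```bash
python3 -c "
from plant import manip
print(manip.sign_off())"
```

```text
the job is handed in; nothing more can be done
None
```

The job is handed in at about 22.5 s of the 72 s allowed: the lid was opened onto its stop, the basket set level in the pot and the lid lowered fully shut over it, and I steered clear of the tea carton, mug and tin; the sign-off gave no verdict.

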